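# Index the bow-button table and clamp it

## Robot

A 6-joint arm with a two-finger parallel gripper is mounted at the origin on the work surface. World frame = base frame: x ahead of the robot, y to its left, z up, the work surface at z = 0. Lengths are in m, angles in rad, forces in N, time in s.
With the tool pointing down it reaches from about 0.35 to 0.775 m from the base axis. Payload 5.5 kg.
Tool frame: the origin (TCP) lies between the finger pads; the fingertips stand 19 mm ahead of it and the grasp point (between the pads) is the TCP; z points along the fingers, x is the direction in which the jaws open and shut, and the axes are right-handed (so a half turn about z gives the same grasp; the last joint's range is limited). The gripper opens to 85 mm and grips with 20 to 120 N. Pads are 22 mm wide; open, the fingers measure 114 mm over their backs; the gripper's body (76 mm by 85 mm) begins 54 mm behind the grasp point. The pads swing forward as they close: fully open they stand 13 mm farther back than shut.
Start: joints at [1.094, 0.313, 0.046, 1.304, 0, 1.431], TCP at [0.19, 0.543, 0.25] pointing down, gripper open.
Joint ranges: [-2.76, 2.76], [-0.86, 1.69], [-1.03, 1.26], [-2.2, 2.34], [-1.47, 1.5], [-3.14, 3.14]. Speed limits (rad/s): [2.57, 2.57, 3.14, 3.14, 3.14, 3.14].

## Interface

Orientations are given as a unit quaternion [w, x, y, z].
In Python, from workcell import env gives the robot as it stands. The module is installed in compiled form; this text tells all that it offers.
- The arm moves only by the tool carry_out, never from a script. Its argument "steps" is a list of rows, each a list of 7 numbers: the gripper command: -1 is shut, 1 is fully open, values between are in proportion, then the shift along the tool's x, y, z in m, then the turn, a rotation vector about the tool's x, y, z in rad. A call has 1 to 20 rows; each row shifts and turns the commanded pose from where the row before left it, along the tool's axes as they then stand; what a row does not reach is not made up. A row lasts 1/8 s, in which the tool goes at most 62.5 mm and 10.7 degrees, less where a joint would pass 70% of its speed; a pose out of reach is approached as far as the arm can. A call with a gripper value outside its range is refused whole. The fingers move at their own pace and stop on an object; "grip_force" is the grip in N (left out, the last holds). Time passes only in rows, so rows that do not move let the fingers close. It gives the time, the measured TCP pose, the force and the opening at its end, in the units of the state.
- env.get_state(): the state, without advancing time (a new reading comes with each control period).
- env.read_camera(name): name is "scene" or "side" or "wrist"; returns a dict with "color" (400x640x3 uint8, red, green, blue), "K" (3x3 intrinsics, pixels), "R" (3x3) and "t" (3): a world point X has camera coordinates R X + t. Camera axes: x right, y down, z forward; pixel columns grow to the right and rows downward; lengths in m; the calibration is good to about 2 mm. A picture is of the moment at which its call begins. There is no depth.
- env.hand_in(): hands the job in, once; it reports no verdict.
The state is a dict: "clock": time; "joint_pos": joint angles; "qvel": joint speeds; "tau": joint torques, N m; "tcp_pos": TCP position; "orientation": TCP orientation; "wrist_force": force on the tool from outside, world axes, zero at the start; "ft_torque": the same for the moment, N m; "finger_gap": finger opening in m.
Only numpy, scipy, OpenCV 4.12 (cv2) and the standard library are available. Lean on these libraries where they do the work, as an engineer would, in place of code of your own. Each camera call takes 0.05 s, during which the arm holds its last target. There are 200 camera calls.

## Task

Turn the indexing table by its upright handle until the sector with the diamond shows in the window of the guard and the spring plunger drops home into the notch there; stop by feel and do not force the plate against the plunger. Then swing the clamp lever round to its stop so that the table is locked. Leave the other things on the bench as they lie.

Things in the scene. Friction and masses are not known exactly. Their poses are not given: they have to be found in the camera images.
- index_plate: round steel indexing plate, 180 mm across, top 60 mm above the bench; chuck in its middle, 58 mm across, up to 98 mm high. Origin on its upright turning axis at bench height, z up. Turns freely with light drag (1 to 4 N at the handle). Eight sectors on top: one bears a diamond, seven a dot. Two rim notches, 10 mm wide, 8 mm deep: one at the diamond, one at the sector opposite.
- mark (a point): centre of the dark diamond (16 mm across its corners) on the plate's top, 76 mm from the turning axis. It starts 0.9 to 2.6 rad clockwise of the window seen from above, so an anticlockwise turn brings it to the window without passing the other notch
- window (a point): centre of the window, 26 mm (radially) by 50 mm, in the fixed flat aluminium guard on the side away from the robot; 69 mm above the bench, 76 mm from the turning axis. The guard's own corners reach 58 mm to either side
- handle_grip (a point): point on the axis of the plate's upright black handle, 22 mm across, 121 mm above the bench and 20 mm below the handle's top; the sleeve reaches down to 87 mm and spins freely on its stem. It stands at the end of a spoke (75 to 85 mm high), 92 mm from the turning axis, straight across from the diamond
- plunger (a joint): how far (m) the spring plunger, an 8 mm ball-nosed pin under the guard, has sprung in: about 0 (under 0.002) while it rides on the rim, 0.0065 when home in a notch. It presses with 3 to 5 N. Its bracket sits in an arc slot, set by hand up to 0.2 rad to either side of the window's centre. Home, it leaves the plate 1 mm of play each way, then blocks it: pushing the handle on with over 12 N strains it
- clamp (a joint): angle (rad) of the clamp lever from fully slack: 0 slack (pointing away from the plate to the robot's right), 1.2 against its stop, tight. It turns clockwise seen from above to tighten, and stays where it is left; moving it takes 2 to 4 N at its grip. It starts at 0 to 0.3
- clamp_grip (a point): point half-way up the black upright grip at the end of the clamp lever: a round post 20 mm across, from 52 to 92 mm above the bench; 80 mm from the lever's pivot, with the flat lever bar (top 51 mm above the bench) below
- clamp_pivot (a point): point on the clamp lever's upright pivot axis, at the height of its grip's middle (72 mm)
- frog: bystander: black bow frog, 46 x 13 x 20 mm, lying left of the table; origin under its middle
- screwdriver: bystander: screwdriver with a wooden handle, lying left of the table; origin at its middle, underside
- pliers: bystander: red-handled pliers, 155 mm long, lying right of the robot; origin near the middle, on the bench
- block_rack: bystander: small dark wooden rack of blocks, 120 x 55 x 36 mm; origin under its middle
- parts_tray: bystander: red divided tray of small parts, 150 x 105 x 32 mm; origin under its middle
- glue_bottle: bystander: white plastic bottle, 52 mm across, 130 mm high; origin under its middle
- oil_bottle: bystander: amber glass bottle, 50 mm across, 110 mm high; origin under its middle
- bobbin: bystander: empty yellow bobbin standing on its flange, 68 mm across, 48 mm high; origin under its middle

How it is judged:
By the outcome, as a careful person would: the job done as asked, in the order asked, and still so for the second after the job is handed in, with the robot touching nothing.
It also fails if it takes over 61 s, if anything falls off the work surface, if the arm or the gripper's body presses on something with over 40 N, if the wrist force passes 120 N, or if a joint passes its speed limit or range.

## Working session

There is one attempt and no reset: what is moved stays moved. The work goes in short steps, Python scripts to look and compute and a tool call to move; the robot and the scene stay as the last step left them, time stands still between calls to the robot, and variables do not carry over. Pictures are saved under pics/ and viewed, about 8 in all and at most 12, crops included, and the job is handed in when it is done.

Besides the shell and the picture viewer there is one more tool, called after ">>>" by a JSON object that holds its "method" and its "body". carry_out: Moves the arm, as the interface text tells. Its arguments: {"type":"object","properties":{"steps":{"type":"array","items":{"type":"array","items":{"type":"number"}}},"grip_force":{"type":"number"}},"required":["steps"]}

```bash
mkdir -p pics; cat > h.py <<'E'
import numpy as np, cv2
from workcell import env
from scipy.spatial.transform import Rotation as Ro
def snap(n,f):
    c=env.read_camera(n); cv2.imwrite('pics/'+f+'.png',c['color'][:,:,::-1]); np.savez('pics/'+f,**{k:c[k] for k in('K','R','t')}); return c
def ray(f,u,v,z):
    c=np.load('pics/'+f+'.npz'); d=c['R'].T@np.linalg.solve(c['K'],[u,v,1.]); o=-c['R'].T@c['t']; return o+d*(z-o[2])/d[2]
def proj(f,X):
    c=np.load('pics/'+f+'.npz'); p=c['K']@(c['R']@np.array(X)+c['t']); return p[:2]/p[2]
E
python3 - <<'E'
from h import *
for n in('scene','side'): snap(n,n+'1')
s=env.get_state(); print(s)
E
```

```text
{'clock': 0.1, 'joint_pos': array([1.09438017e+00, 3.13920415e-01, 4.50877119e-02, 1.30359410e+00,
       6.37899824e-06, 1.43122021e+00]), 'qvel': array([-0.0007469 , -0.00375773,  0.00189792, -0.00062245, -0.00119155,
        0.00098636]), 'tau': array([ 2.60292953e-03, -4.81724775e+01,  2.99245727e+01,  1.26670193e-02,
       -8.84684846e-05,  1.68188245e-05]), 'tcp_pos': array([0.18983925, 0.54230869, 0.2494988 ]), 'orientation': array([ 3.71747127e-04,  8.15630272e-01,  5.78572896e-01, -7.25552997e-04]), 'wrist_force': array([ 0.66894943, -0.77281595,  0.03639728]), 'ft_torque': array([ 0.07684836,  0.03350684, -0.00939733]), 'finger_gap': 0.08519023446557918}
```

View pics/scene1.png

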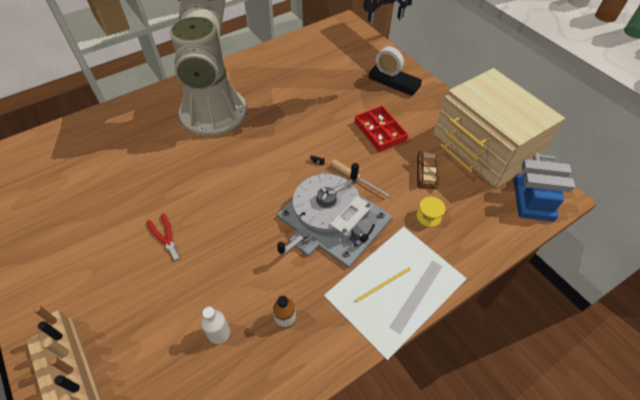

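View pics/side1.png

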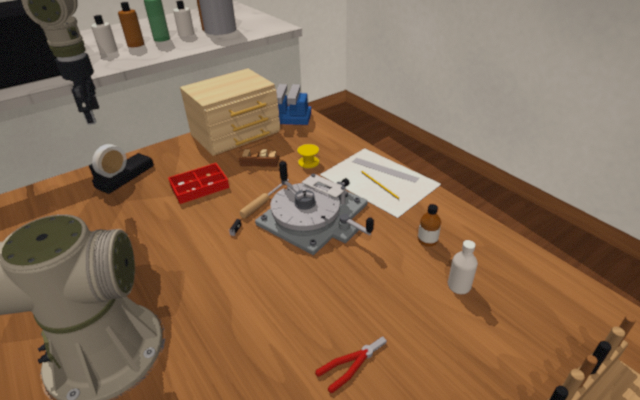

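The scene view shows the table at about (327,200), the handle at (354,172), the window at (350,213) and the clamp grip at (281,247). The side view shows the handle at (283,172) and the clamp grip at (370,226). I'll zoom both into one picture.

```bash
python3 - <<'E'
from h import *
a=cv2.imread('pics/scene1.png')[145:275,265:400]; b=cv2.imread('pics/side1.png')[145:275,245:380]
cv2.imwrite('pics/z1.png',np.hstack([cv2.resize(i,(399,384),interpolation=cv2.INTER_CUBIC) for i in(a,b)]))
for z,u,v in((.098,327,194),(.121,354,172),(.072,281,247),(.069,350,213)): print(z,ray('scene1',u,v,z))
for z,u,v in((.098,304,196),(.121,283,172),(.072,370,226)): print(z,ray('side1',u,v,z))
E
```

```text
0.098 [0.55435    0.07757701 0.098     ]
0.121 [0.54789844 0.16782291 0.121     ]
0.072 [ 0.61018577 -0.09741543  0.072     ]
0.069 [0.6209065  0.10534411 0.069     ]
0.098 [0.53337076 0.05961655 0.098     ]
0.121 [0.53247174 0.1537717  0.121     ]
0.072 [ 0.60919004 -0.10655618  0.072     ]
```

View pics/z1.png

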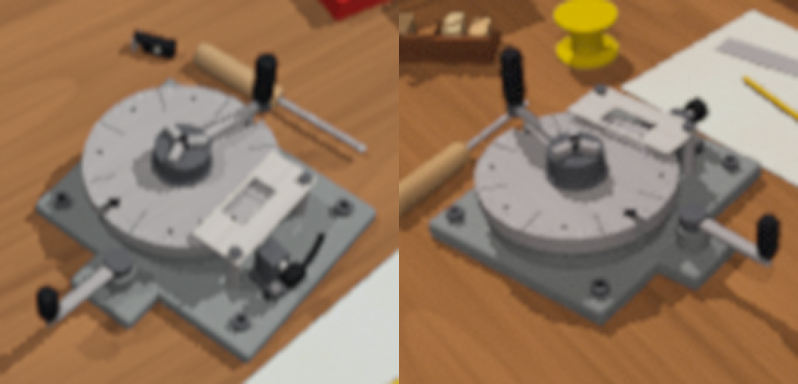

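```bash
cat > fit.py <<'E'
from h import *
from scipy.optimize import least_squares
S={'h':(354.3,171.4),'c':(326.9,193.4),'g':(281.2,247.6),'d':(302.5,214.4),'w':(349.6,212.7),'p':(305.6,234.7)}
D={'h':(283.2,172.1),'c':(304.9,195.8),'g':(369.8,225.6),'d':(323.5,217.1),'w':(322.8,186.3),'p':(344,217.8)}
e=lambda a:np.array([np.cos(a),np.sin(a)])
def pts(q):
    c=q[:2]; f=lambda v,z:np.r_[v,z]
    return {'h':f(c+.092*e(q[2]),.121),'d':f(c-.076*e(q[2]),.06),'w':f(c+.076*e(q[3]),.069),'c':f(c,.096),'p':f(q[4:6],q[7]),'g':f(q[4:6]+.08*e(q[6]),.072)}
def res(q):
    P=pts(q); return np.concatenate([proj(n,P[k])-O[k] for n,O in(('scene1',S),('side1',D)) for k in P])
r=least_squares(res,[.55,.07,1.6,.4,.6,-.04,-1.5,.05]); print(np.round(r.x,4)); print(np.round(r.fun.reshape(2,6,2),1)); 
for k,v in pts(r.x).items(): print(k,np.round(v,4), np.hypot(*v[:2]).round(3))
E
python3 fit.py
```

```text
[ 0.5472  0.0761  1.6194  0.3371  0.5996 -0.0207 -1.4172  0.0453]
[[[-1.4 -0.7]
  [-0.9  0.5]
  [-1.3  0.5]
  [-1.9 -0.5]
  [-0.5  0.1]
  [-0.7  0.4]]

 [[ 0.2 -3.8]
  [ 0.5 -0.3]
  [-1.  -1.1]
  [-0.  -4.3]
  [ 0.3 -0.1]
  [-0.8 -1.5]]]
h [0.5428 0.1679 0.121 ] 0.568
d [5.509e-01 1.000e-04 6.000e-02] 0.551
w [0.619  0.1012 0.069 ] 0.627
c [0.5472 0.0761 0.096 ] 0.553
p [ 0.5996 -0.0207  0.0453] 0.6
g [ 0.6119 -0.0998  0.072 ] 0.62
```

>>> {"method": "carry_out", "body": {"steps": [[1,-0.0238,0.0457,0,0,0,0],[1,-0.0238,0.0457,0,0,0,0],[1,-0.0238,0.0457,0,0,0,0],[1,-0.0238,0.0457,0,0,0,0],[1,-0.0238,0.0457,0,0,0,0],[1,-0.0238,0.0457,0,0,0,0],[1,-0.0238,0.0457,0,0,0,0],[1,-0.0238,0.0457,0,0,0,0],[1,-0.0238,0.0457,0,0,0,0],[1,-0.0238,0.0457,0,0,0,0],[1,0,0,0,0,0,0.13],[1,0,0,0,0,0,0.13],[1,0,0,0,0,0,0.13],[1,0,0,0,0,0,0.13],[1,0,0,0,0,0,0.13],[1,0,0,0,0,0,0.13],[1,0,0,0,0,0,0.13],[1,0,0,0,0,0,0.13],[1,0,0,0,0,0,0.13],[1,0,0,0,0,0,0]]}}

```text
clock: 2.6
tcp_pos: [0.5425, 0.167, 0.2498]
orientation: [0.0, 0.999, 0.033, -0.0]
wrist_force: [1.1, 0.5, -0.3]
finger_gap: 0.0852
```

```bash
python3 - <<'E'
from h import *
snap('wrist','w1'); s=env.get_state(); print(s['clock'],s['tcp_pos'],s['joint_pos'],Ro.from_quat(s['orientation'],scalar_first=True).as_matrix().round(3))
c=np.load('pics/w1.npz'); print(-c['R'].T@c['t'], c['R'])
E
```

```text
2.65 [0.54250444 0.16702277 0.24992008] [1.57216045e-01 2.99505376e-01 2.61910630e-02 1.29825440e+00
 8.31772158e-05 1.66159519e+00] [[ 0.998  0.066 -0.001]
 [ 0.066 -0.998 -0.   ]
 [-0.001 -0.    -1.   ]]
[0.53833057 0.23646127 0.37285806] [[ 9.97802656e-01  6.62494369e-02  9.33896133e-04]
 [ 6.34114636e-02 -9.58955080e-01  2.76376810e-01]
 [ 1.92053725e-02 -2.75710295e-01 -9.61048899e-01]]
```

View pics/w1.png

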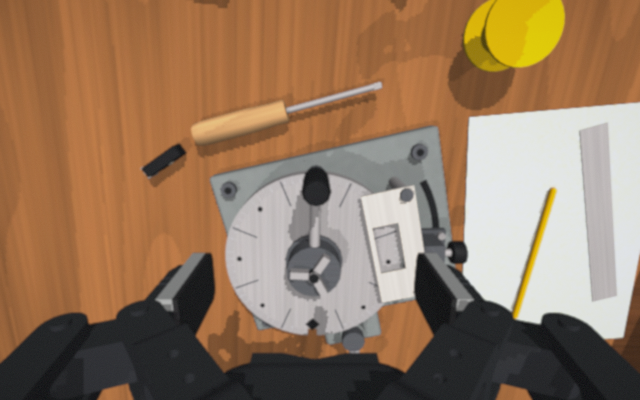

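The wrist view shows the handle top at (317,180), the diamond at (312,323), the window centre at (388,248), the chuck centre at about (313,267) and the plunger knob at (457,252).

```bash
python3 - <<'E'
from h import *
R=lambda u,v,z:ray('w1',u,v,z)[:2]
h=R(317,180,.141); d=R(312,323,.06); w=R(388,248,.069); c=R(313,267,.098)
print('h',h,'d',d,'hd',np.linalg.norm(h-d),'w',w,'chuck',c)
C=h+(d-h)*92/168; print('C',C); a=lambda p:np.arctan2(*(p-C)[::-1])
print('plate centre from rim',R(292.5,254,.06))
print('h ang',a(h),'d',a(d)+np.pi,'w',a(w),np.linalg.norm(w-C))
for z in(.04,.05,.06): print(z,[ (a(R(u,v,z)).round(3),np.linalg.norm(R(u,v,z)-C).round(3)) for u,v in((457,252),(440,237),(433,245))])
E
```

```text
h [0.54411005 0.18306726] d [0.55159317 0.00626923] hd 0.17695632867907712 w [0.61988896 0.10304603] chuck [0.54709413 0.09286342]
C [0.54820795 0.08624929]
plate centre from rim [0.5266464  0.08616682]
h ang 1.6130969050806057 d 1.6130969050806063 w 0.23017333459808298 0.07362267315636963
0.04 [(np.float64(0.028), np.float64(0.154)), (np.float64(0.152), np.float64(0.134)), (np.float64(0.084), np.float64(0.127))]
0.05 [(np.float64(0.058), np.float64(0.149)), (np.float64(0.186), np.float64(0.131)), (np.float64(0.121), np.float64(0.124))]
0.06 [(np.float64(0.09), np.float64(0.145)), (np.float64(0.222), np.float64(0.128)), (np.float64(0.159), np.float64(0.12))]
```

```bash
python3 -c "
import cv2
a=cv2.imread('pics/w1.png')[165:345,330:480]
cv2.imwrite('pics/z2.png',cv2.resize(a,(500,600),interpolation=cv2.INTER_CUBIC))"
```

```text
(no output)
```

View pics/z2.png

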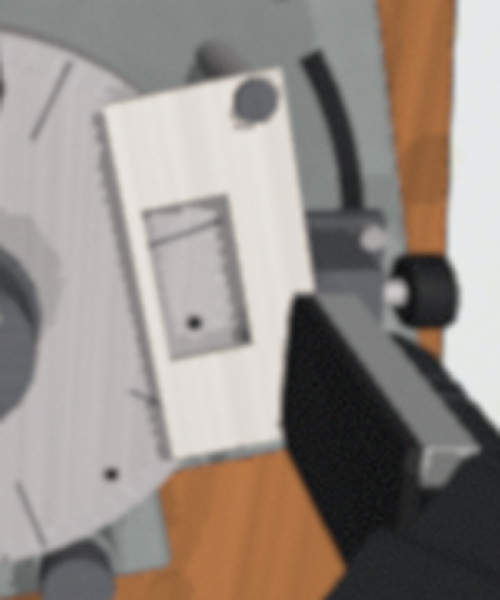

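```bash
cat > fit2.py <<'E'
from h import *
import fit
from fit import S,D,pts,proj,least_squares
W={'h':(317,188),'d':(312,323),'w':(388.5,248.5),'c':(313.5,270)}
def res(q):
    P=pts(q); r=[.6*(proj(n,P[k])-O[k]) for n,O in(('scene1',S),('side1',D)) for k in P]
    r+=[proj('w1',P[k])-W[k] for k in W]; 
    # knob radial at z .05, angle q[8], radius q[9]
    K=np.r_[q[:2]+q[9]*fit.e(q[8]),.05]; r+=[proj('w1',K)-np.array([457.5,252])]
    return np.concatenate(r)
r=least_squares(res,list(fit.r.x)+[.1,.14],loss='soft_l1'); print('fit2',np.round(r.x,4)); print(np.round(res(r.x)[24:].reshape(-1,2),1))
E
python3 fit2.py | sed -n '/fit2/,$p'
```

```text
fit2 [ 0.5483  0.0809  1.6089  0.2912  0.5996 -0.0205 -1.4138  0.0452  0.094
  0.1503]
[[-0.2 -0.8]
 [-0.4  1. ]
 [ 0.7 -0.1]
 [ 0.   7.9]
 [-0.   0. ]]
```

>>> {"method": "carry_out", "body": {"steps": [[1,0.0027,-0.0056,0,0,0,0.02],[1,0,0,0.042,0,0,0],[1,0,0,0.042,0,0,0],[1,0,0,0.043,0,0,0],[-0.39,0,0,0,0,0,0],[-0.39,0,0,0,0,0,0],[-0.39,0,0,0,0,0,0],[-0.39,0,0,0,0,0,0],[-0.39,0,0,0,0,0,0]], "grip_force": 20}}

```text
clock: 3.78
tcp_pos: [0.5457, 0.1729, 0.1242]
orientation: [-0.0, 1.0, 0.022, 0.001]
wrist_force: [-0.5, 0.8, -0.3]
finger_gap: 0.0259
```

```bash
python3 - <<'E'
from h import *
c=snap('wrist','w2')
E
```

```text
(no output)
```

View pics/w2.png

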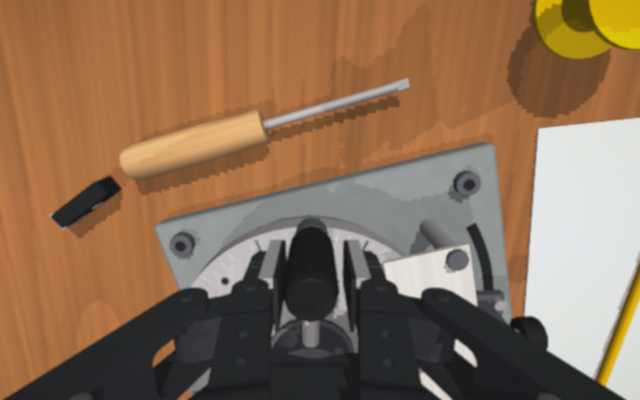

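The handle is caged between the pads (about 285–335 px). Now the coarse turn, 1.4 of about 1.63 rad.

>>> {"method": "carry_out", "body": {"steps": [[-0.39,-0.0046,0.0001,0,0,0,-0.05],[-0.39,-0.0092,0.00046,0,0,0,-0.1],[-0.39,-0.0092,0.00046,0,0,0,-0.1],[-0.39,-0.0092,0.00046,0,0,0,-0.1],[-0.39,-0.0092,0.00046,0,0,0,-0.1],[-0.39,-0.0092,0.00046,0,0,0,-0.1],[-0.39,-0.0092,0.00046,0,0,0,-0.1],[-0.39,-0.0092,0.00046,0,0,0,-0.1],[-0.39,-0.0092,0.00046,0,0,0,-0.1],[-0.39,-0.0092,0.00046,0,0,0,-0.1],[-0.39,-0.0092,0.00046,0,0,0,-0.1],[-0.39,-0.0092,0.00046,0,0,0,-0.1],[-0.39,-0.0092,0.00046,0,0,0,-0.1],[-0.39,-0.0092,0.00046,0,0,0,-0.1],[-0.39,-0.0046,0.0001,0,0,0,-0.05],[-0.39,0,0,0,0,0,0]]}}

```text
clock: 5.82
tcp_pos: [0.458, 0.0924, 0.1236]
orientation: [0.0, 0.751, 0.661, 0.0]
wrist_force: [0.7, 1.5, 0.2]
finger_gap: 0.0263
```

```bash
python3 - <<'E'
from h import *
s=env.get_state(); d=s['tcp_pos'][:2]-[.5483,.0809]; print(np.arctan2(d[1],d[0])%6.283,np.hypot(*d),Ro.from_quat(s['orientation'],scalar_first=True).as_matrix()[:,0],s['wrist_force'],s['ft_torque'])
a=snap('wrist','w3')['color']; b=snap('scene','s3')['color'][135:275,255:400]
v=np.vstack([a[:,:,::-1][130:400,120:620]]); b=cv2.resize(b[:,:,::-1],(300,290),interpolation=cv2.INTER_CUBIC)
o=np.zeros((290,800,3),np.uint8); o[:270,:500]=v; o[:,500:]=b; cv2.imwrite('pics/z3.png',o)
E
```

```text
3.0147727347715785 0.09106498280170107 [1.27405359e-01 9.91850613e-01 4.85427562e-04] [0.65410377 1.51802759 0.18902097] [ 0.09536451 -0.03399621 -0.00663476]
```

View pics/z3.png

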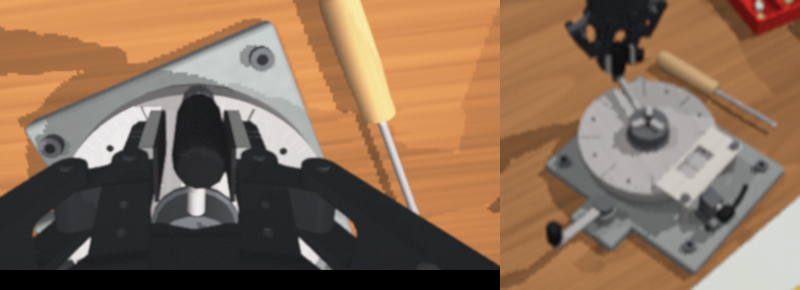

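The handle is following: the wrist crop shows it between the pads at about (200,140), and the scene crop shows the diamond about to go under the guard. Fine search now.

>>> {"method": "carry_out", "body": {"steps": [[-0.39,-0.0018,0,0,0,0,-0.02],[-0.39,-0.0018,0,0,0,0,-0.02],[-0.39,-0.0018,0,0,0,0,-0.02],[-0.39,-0.0018,0,0,0,0,-0.02],[-0.39,-0.0018,0,0,0,0,-0.02],[-0.39,0,0,0,0,0,0]]}}

```text
clock: 6.68
tcp_pos: [0.4568, 0.0832, 0.1232]
orientation: [0.0, 0.717, 0.698, -0.0]
wrist_force: [-0.1, 1.9, 2.2]
finger_gap: 0.026
```

```bash
cat > st.py <<'E'
from h import *
s=env.get_state(); d=s['tcp_pos'][:2]-[.5483,.0809]; X=Ro.from_quat(s['orientation'],scalar_first=True).as_matrix()[:,0]
print(round(s['clock'],2),'ang',(np.arctan2(d[1],d[0])%6.283).round(4),'r',np.hypot(*d).round(4),'Fx tool',(s['wrist_force']@X).round(2),s['wrist_force'].round(2),'T',s['ft_torque'].round(3),'tcp',s['tcp_pos'].round(5),s['finger_gap'])
E
python3 st.py
```

```text
6.67 ang 3.1164 r 0.0916 Fx tool 1.86 [-0.12  1.87  2.22] T [ 0.369 -0.009 -0.076] tcp [0.45677 0.08321 0.12324] 0.02600202324408802
```

>>> {"method": "carry_out", "body": {"steps": [[-0.39,-0.001,0,0,0,0,-0.011],[-0.39,-0.001,0,0,0,0,-0.011]]}}

```text
clock: 6.92
tcp_pos: [0.4568, 0.0815, 0.1232]
orientation: [-0.0, 0.709, 0.706, 0.0]
wrist_force: [1.1, 2.3, 2.5]
finger_gap: 0.0265
```

>>> {"method": "carry_out", "body": {"steps": [[-0.39,-0.001,0,0,0,0,-0.011],[-0.39,0,0,0,0,0,0]]}}

```text
clock: 7.18
tcp_pos: [0.4568, 0.0804, 0.1232]
orientation: [-0.0, 0.705, 0.709, -0.0]
wrist_force: [-0.2, 1.7, 1.4]
finger_gap: 0.0261
```

```bash
python3 st.py
```

```text
7.17 ang 3.147 r 0.0915 Fx tool 1.66 [-0.2   1.66  1.38] T [ 0.449 -0.043  0.03 ] tcp [0.45675 0.08039 0.12322] 0.026123578219764045
```

>>> {"method": "carry_out", "body": {"steps": [[-0.39,-0.001,0,0,0,0,-0.011],[-0.39,-0.0005,0,0,0,0,-0.005],[-0.39,0,0,0,0,0,0]]}}

```text
clock: 7.55
tcp_pos: [0.4568, 0.0789, 0.1232]
orientation: [-0.0, 0.699, 0.715, -0.0]
wrist_force: [-0.1, 2.3, 0.6]
finger_gap: 0.0262
```

>>> {"method": "carry_out", "body": {"steps": [[-0.39,-0.001,0,0,0,0,-0.011],[-0.39,-0.0005,0,0,0,0,-0.005],[-0.39,0,0,0,0,0,0]]}}

```text
clock: 7.92
tcp_pos: [0.4569, 0.0773, 0.1232]
orientation: [0.0, 0.694, 0.72, -0.0]
wrist_force: [0.4, 1.5, 1.4]
finger_gap: 0.0262
```

>>> {"method": "carry_out", "body": {"steps": [[-0.39,-0.001,0,0,0,0,-0.011],[-0.39,0,0,0,0,0,0]]}}

```text
clock: 8.18
tcp_pos: [0.4569, 0.0764, 0.1233]
orientation: [0.0, 0.689, 0.724, -0.0]
wrist_force: [-0.5, 1.1, 0.1]
finger_gap: 0.0262
```

>>> {"method": "carry_out", "body": {"steps": [[-0.39,-0.001,0,0,0,0,-0.011],[-0.39,0,0,0,0,0,0]]}}

```text
clock: 8.43
tcp_pos: [0.4569, 0.0753, 0.1232]
orientation: [0.0, 0.686, 0.728, -0.0]
wrist_force: [0.6, 2.3, 0.9]
finger_gap: 0.0263
```

>>> {"method": "carry_out", "body": {"steps": [[-0.39,-0.001,0,0,0,0,-0.011],[-0.39,0,0,0,0,0,0]]}}

```text
clock: 8.68
tcp_pos: [0.457, 0.0741, 0.1232]
orientation: [0.0, 0.682, 0.732, -0.0]
wrist_force: [0.2, 0.6, 0.1]
finger_gap: 0.0259
```

>>> {"method": "carry_out", "body": {"steps": [[-0.39,-0.0005,0,0,0,0,-0.005],[-0.39,0,0,0,0,0,0]]}}

```text
clock: 8.93
tcp_pos: [0.4571, 0.0739, 0.1233]
orientation: [0.0, 0.68, 0.734, -0.0]
wrist_force: [-0.7, 0.0, -0.1]
finger_gap: 0.0261
```

The handle force dropped to zero, so the plunger may have fallen in. I'll compare the knob before and after.

```bash
python3 - <<'E'
from h import *
b=snap('scene','s4')['color'][:,:,::-1]; a=cv2.imread('pics/s3.png')
i=[cv2.resize(x[185:250,325:390],(400,400),interpolation=cv2.INTER_CUBIC) for x in(a,b)]
cv2.imwrite('pics/z4.png',np.hstack(i))
E
python3 st.py
```

```text
8.97 ang 3.2178 r 0.0915 Fx tool -0.69 [ 0.21 -0.67  0.16] T [-0.026 -0.058 -0.006] tcp [0.45707 0.07391 0.12327] 0.026062086751829396
```

View pics/z4.png

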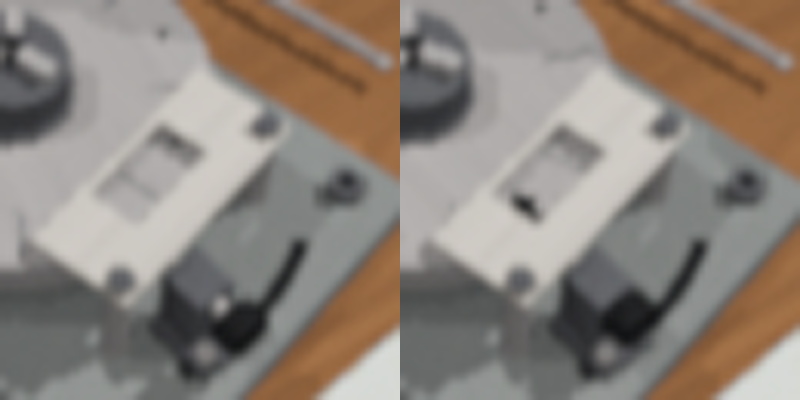

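The knob has moved inward against its bracket (right panel, (630,312)), and the diamond now shows in the window (525,205): the plunger is home. I'll release, then go to the clamp.

>>> {"method": "carry_out", "body": {"steps": [[0,0,0,0,0,0,0],[1,0,0,0,0,0,0],[1,0,0,0,0,0,0],[1,0,0,-0.03,0,0,0],[1,0,0,-0.045,0,0,0],[1,0,0,-0.045,0,0,0],[1,-0.0369,0.0283,0,0,0,0],[1,-0.0369,0.0283,0,0,0,0],[1,-0.0369,0.0283,0,0,0,0],[1,-0.0369,0.0283,0,0,0,0],[1,-0.0369,0.0283,0,0,0,0],[1,0,0,0,0,0,0.186],[1,0,0,0,0,0,0.186],[1,0,0,0,0,0,0.186],[1,0,0,0,0,0,0.186],[1,0,0,0,0,0,0.186],[1,0,0,0,0,0,0.186],[1,0,0,0,0,0,0.186],[1,0,0,0,0,0,0.186],[1,0,0,0,0,0,0]]}}

```text
clock: 11.48
tcp_pos: [0.6122, -0.0992, 0.2431]
orientation: [-0.0, 0.997, 0.08, -0.0]
wrist_force: [0.4, 0.7, -0.5]
finger_gap: 0.0855
```

```bash
python3 st.py; python3 - <<'E'
from h import *
snap('wrist','w5'); s=env.get_state(); print(s['joint_pos'])
for k,X in(('g',(.6119,-.0998,.072)),('p',(.5996,-.0207,.055))): print(k,proj('w5',X))
E
```

```text
11.47 ang 5.0531 r 0.1911 Fx tool 0.54 [ 0.44  0.7  -0.46] T [-0.04  -0.012  0.011] tcp [ 0.61217 -0.09918  0.24308] 0.08553794207955459
[-2.89995350e-01  4.04992283e-01  1.61080847e-01  1.32716440e+00
  8.35367333e-05  1.11826234e+00]
g [312.80874508 182.19686961]
p [313.45268673  88.84400839]
```

View pics/w5.png

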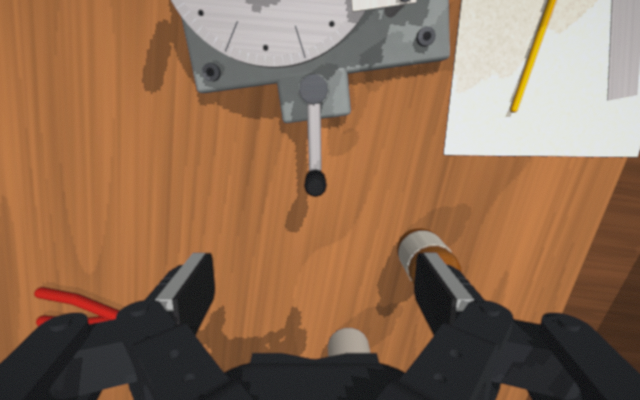

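```bash
python3 - <<'E'
from h import *
print(ray('scene1',208,312,.128),ray('scene1',283,299,.108)); print(ray('w5',315,182,.082),ray('w5',313,89,.055))
E
```

```text
[ 0.68912862 -0.31918139  0.128     ] [ 0.74349724 -0.16989759  0.108     ]
[ 0.61338079 -0.09696797  0.082     ] [ 0.59922896 -0.02089268  0.055     ]
```

The wrist view shows the clamp grip at (315,183) and the pivot at (313,90), which agrees with the fit to about 2 mm. The bottles are clear of the path. Going down and caging the grip.

>>> {"method": "carry_out", "body": {"steps": [[0.2,0.001,0,0.02,0,0,0],[0.2,0,0,0.045,0,0,0],[0.2,0,0,0.045,0,0,0],[0.2,0,0,0.033,0,0,0],[0.2,0,0,0.02,0,0,0],[-0.42,0,0,0,0,0,0],[-0.42,0,0,0,0,0,0],[-0.42,0,0,0,0,0,0],[-0.42,0,0,0,0,0,0]]}}

```text
clock: 12.65
tcp_pos: [0.6139, -0.0992, 0.0814]
orientation: [0.0, 0.997, 0.08, 0.001]
wrist_force: [-0.0, -0.3, -0.0]
finger_gap: 0.0249
```

>>> {"method": "carry_out", "body": {"steps": [[-0.42,-0.004,-0.0001,0,0,0,0.05],[-0.42,-0.008,-0.0004,0,0,0,0.1],[-0.42,-0.008,-0.0004,0,0,0,0.1],[-0.42,-0.008,-0.0004,0,0,0,0.1],[-0.42,-0.008,-0.0004,0,0,0,0.1],[-0.42,-0.008,-0.0004,0,0,0,0.1],[-0.42,-0.008,-0.0004,0,0,0,0.1],[-0.42,-0.008,-0.0004,0,0,0,0.1],[-0.42,-0.008,-0.0004,0,0,0,0.1],[-0.42,-0.008,-0.0004,0,0,0,0.1],[-0.42,0,0,0,0,0,0]]}}

```text
clock: 14.02
tcp_pos: [0.544, -0.0767, 0.0811]
orientation: [0.0, 0.923, -0.385, 0.001]
wrist_force: [0.1, -2.5, 0.3]
finger_gap: 0.0249
```

```bash
sed 's/\.5483,\.0809/.5994,-.0207/' st.py > sc.py; python3 sc.py
```

```text
14.03 ang 3.9319 r 0.0788 Fx tool 1.81 [ 0.07 -2.48  0.29] T [-0.303 -0.061  0.059] tcp [ 0.54397 -0.0767   0.08115] 0.024914033006686227
```

>>> {"method": "carry_out", "body": {"steps": [[-0.42,-0.002,0,0,0,0,0.025],[-0.42,-0.002,0,0,0,0,0.025],[-0.42,0,0,0,0,0,0]]}}

```text
clock: 14.4
tcp_pos: [0.5412, -0.0734, 0.0806]
orientation: [-0.0, 0.913, -0.408, 0.0]
wrist_force: [1.2, -2.2, 1.2]
finger_gap: 0.025
```

>>> {"method": "carry_out", "body": {"steps": [[-0.42,-0.0015,0,0,0,0,0.019],[-0.42,-0.0015,0,0,0,0,0.019],[-0.42,0,0,0,0,0,0]]}}

```text
clock: 14.78
tcp_pos: [0.5388, -0.0708, 0.0803]
orientation: [-0.0, 0.905, -0.425, -0.0]
wrist_force: [1.7, -2.9, 1.7]
finger_gap: 0.0248
```

>>> {"method": "carry_out", "body": {"steps": [[-0.42,-0.001,0,0,0,0,0.0125],[-0.42,-0.001,0,0,0,0,0.0125],[-0.42,0,0,0,0,0,0]]}}

```text
clock: 15.15
tcp_pos: [0.5375, -0.0693, 0.0802]
orientation: [-0.0, 0.9, -0.437, -0.0]
wrist_force: [2.5, -1.0, 1.3]
finger_gap: 0.0243
```

>>> {"method": "carry_out", "body": {"steps": [[-0.42,-0.001,0,0,0,0,0.0125],[-0.42,-0.001,0,0,0,0,0.0125],[-0.42,0,0,0,0,0,0]]}}

```text
clock: 15.52
tcp_pos: [0.5362, -0.0678, 0.0802]
orientation: [-0.0, 0.894, -0.448, -0.0]
wrist_force: [3.1, -1.1, 1.1]
finger_gap: 0.0248
```

```bash
python3 sc.py
```

```text
15.53 ang 3.7818 r 0.0788 Fx tool 2.76 [ 3.11 -1.12  1.07] T [-0.161 -0.5    0.036] tcp [ 0.53619 -0.0678   0.08021] 0.024822455974676708
```

>>> {"method": "carry_out", "body": {"steps": [[-0.42,-0.001,0,0,0,0,0.0125],[-0.42,-0.001,0,0,0,0,0.0125],[-0.42,0,0,0,0,0,0]]}}

```text
clock: 15.9
tcp_pos: [0.535, -0.0663, 0.0802]
orientation: [-0.0, 0.888, -0.459, -0.0]
wrist_force: [3.4, -1.8, 0.0]
finger_gap: 0.0247
```

```bash
python3 sc.py
```

```text
15.9 ang 3.7576 r 0.0789 Fx tool 3.42 [ 3.38 -1.79  0.04] T [-0.17  -0.549  0.064] tcp [ 0.53504 -0.06628  0.08021] 0.024666198072948935
```

>>> {"method": "carry_out", "body": {"steps": [[-0.42,-0.001,0,0,0,0,0.0125],[-0.42,-0.001,0,0,0,0,0.0125],[-0.42,0,0,0,0,0,0]]}}

```text
clock: 16.27
tcp_pos: [0.5351, -0.0659, 0.0803]
orientation: [0.0, 0.882, -0.471, 0.001]
wrist_force: [5.9, -3.8, -3.2]
finger_gap: 0.0249
```

```bash
python3 sc.py
```

```text
16.27 ang 3.7544 r 0.0786 Fx tool 6.42 [ 5.88 -3.8  -3.25] T [-0.941 -1.158  0.018] tcp [ 0.53515 -0.06589  0.08031] 0.02486804426764679
```

>>> {"method": "carry_out", "body": {"steps": [[-0.42,-0.001,0,0,0,0,0],[-0.42,-0.0005,0,0,0,0,0],[-0.42,0,0,0,0,0,0]]}}

```text
clock: 16.65
tcp_pos: [0.5351, -0.0657, 0.0804]
orientation: [0.001, 0.882, -0.471, 0.002]
wrist_force: [7.4, -7.5, -5.5]
finger_gap: 0.0249
```

```bash
python3 sc.py
```

```text
16.65 ang 3.7526 r 0.0785 Fx tool 10.29 [ 7.39 -7.47 -5.49] T [-1.618 -1.49   0.028] tcp [ 0.53511 -0.06575  0.08037] 0.02490640221422293
```

The lever is firmly on its stop: the force is rising with no motion. I'll unload, open, lift and check.

>>> {"method": "carry_out", "body": {"steps": [[-0.42,0.002,0,0,0,0,0],[-0.42,0.002,0,0,0,0,0],[0.1,0,0,0,0,0,0],[0.2,0,0,0,0,0,0],[0.2,0,0,0,0,0,0],[0.2,0,0,-0.03,0,0,0],[0.2,0,0,-0.05,0,0,0],[0.2,0,0,-0.05,0,0,0],[0.2,0,0,-0.05,0,0,0],[0.2,0,0.03,-0.02,0,0,0],[0.2,0,0.04,0,0,0,0],[0.2,0,0,0,0,0,0],[0.2,0,0,0,0,0,0]]}}

```text
clock: 18.27
tcp_pos: [0.4774, -0.1058, 0.2803]
orientation: [-0.0, 0.882, -0.47, 0.0]
wrist_force: [-0.4, 0.0, -0.5]
finger_gap: 0.0512
```

```bash
python3 st.py; python3 - <<'E'
from h import *
a=snap('scene','s6')['color'][140:270,260:400,::-1]; b=snap('side','d6')['color'][140:270,240:380,::-1]
cv2.imwrite('pics/z6.png',np.hstack([cv2.resize(i,(400,371),interpolation=cv2.INTER_CUBIC) for i in(a,b)]))
E
```

```text
18.27 ang 4.3493 r 0.1997 Fx tool -0.24 [-0.4   0.03 -0.47] T [ 0.02  -0.05  -0.037] tcp [ 0.47742 -0.10576  0.28026] 0.05119950881742419
```

View pics/z6.png

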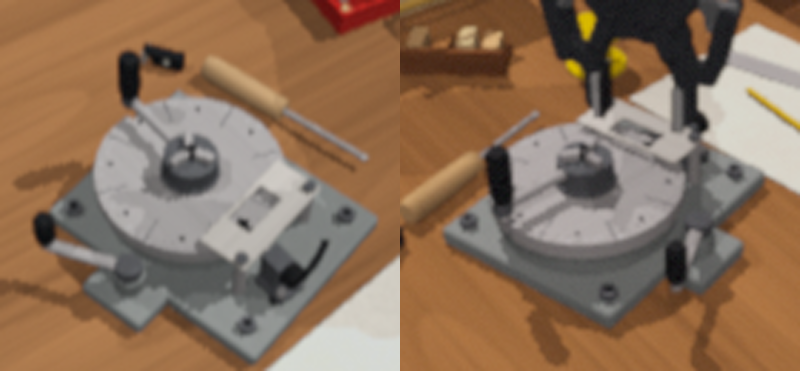

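```bash
python3 - <<'E'
from h import *
i=[cv2.resize(cv2.imread(f'pics/{n}.png')[150:250,300:390],(400,444),interpolation=cv2.INTER_CUBIC) for n in('s4','s6')]
cv2.imwrite('pics/z7.png',np.hstack(i))
a,b=[cv2.imread(f'pics/{n}.png').astype(int) for n in('s4','s6')]
print('diff guard/knob area',np.abs(a-b)[185:250,325:390].max(), np.argwhere(np.abs(a-b)[185:250,325:390].max(2)>25)[:10])
for t in(2.99,3.09,3.19,3.24,3.3): print(t,proj('s6',(.5483+.092*np.cos(t),.0809+.092*np.sin(t),.121)))
E
```

```text
diff guard/knob area 22 []
2.99 [311.97836452 161.9015951 ]
3.09 [308.93292512 163.11027377]
3.19 [306.04608338 164.5497659 ]
3.24 [304.67057424 165.35271222]
3.3 [303.08579479 166.3866388 ]
```

View pics/z7.png

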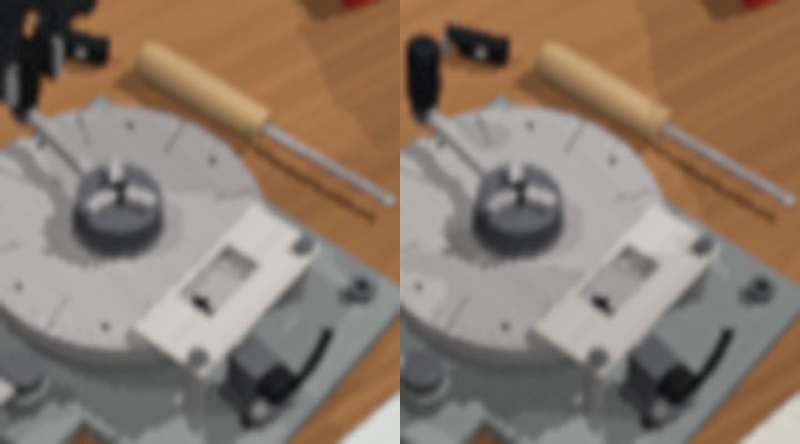

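After releasing, nothing in the guard area has changed: the diamond is in the window (602,300), the knob is in (675,380), and the lever is round to its stop. Handing in.

```bash
python3 -c "
from h import *
print(env.hand_in())"
```

```text
the job is handed in; nothing more can be done
None
```

I turned the table anticlockwise by its handle until the spring plunger dropped home at the diamond. Then I swung the clamp lever to its stop, backed the arm off and handed in at about 18 s.

- **Plunger:** I took the last stretch in steps of 0.5 to 1.5 mm. The force at the handle fell from about 2 N to 0 as the plunger dropped, and I stopped there without pushing further. The pictures show its knob moved inward and the diamond in the window. It sits towards one end of the window, because the plunger bracket is set about 0.2 rad off the window's centre.
- **Clamp:** The lever moved with about 2 to 4 N until it stopped. The force then rose to about 10 N along the push with no further motion. It travelled about 1.1 rad, which fits a start near 0.1 and the stop at 1.2.
- **Last checks:** After release, the guard and knob area looked the same as when the plunger dropped. The wrist force was near zero and the robot was touching nothing. I did not move the other things on the bench; the ones visible in the last crops looked in place, but I did not check each one separately.
- **One disagreement:** My first reading of the handle top in the wrist picture was about 9 mm off. I had mistaken which end was the top, and I corrected it with a combined fit before moving in.

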